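# Start the washer with its wireless push buttons

### The job

Start the washer with the wireless push buttons on the worktop: with the gripper's fingertips, gently press the round key fully down and let it come back up, then press the long bar-shaped key fully down and let it come back up, and withdraw. Do not touch the push button with the square key (that one cancels), do not lift, tip or shove any of the push buttons, and leave the hand cream, thread spool, clothes peg and tape roll where they are.

Things in the scene. Friction and masses are not known exactly. Their poses are not given: they have to be found in the camera images.
- round_button: Loose wireless push button: white square housing 84 x 84 mm, 26 mm high, 0.25 to 0.5 kg, on a rubber foot, with one black key on its top: a flat round disc 40 mm across. All three housings are alike; only the shape of the key differs. Origin: centre of the underside; z up; x and y along the housing's edges
- round_key_top (a point): centre of the top face of the round key, 38 mm above the worktop when up, 31 mm when fully down (12 and 5 mm above the housing)
- round_key (a joint): how far the key is pressed straight down: 0 up, 0.007 m fully down at a hard stop; a spring brings it back; starting it takes about 1 N, fully down about 5 N
- bar_button: Loose wireless push button: white square housing 84 x 84 mm, 26 mm high, 0.25 to 0.5 kg, on a rubber foot, with one black key on its top: a long bar, 60 mm along the housing's y and 22 mm along its x. All three housings are alike; only the shape of the key differs. Origin: centre of the underside; z up; x and y along the housing's edges
- bar_key_top (a point): centre of the top face of the bar key, 38 mm above the worktop when up, 31 mm when fully down (12 and 5 mm above the housing)
- bar_key (a joint): how far the key is pressed straight down: 0 up, 0.007 m fully down at a hard stop; a spring brings it back; starting it takes about 1 N, fully down about 5 N
- square_button: Loose wireless push button: white square housing 84 x 84 mm, 26 mm high, 0.25 to 0.5 kg, on a rubber foot, with one black key on its top: a square, 36 x 36 mm. All three housings are alike; only the shape of the key differs. Origin: centre of the underside; z up; x and y along the housing's edges
- square_key_top (a point): centre of the top face of the square key, 38 mm above the worktop when up, 31 mm when fully down (12 and 5 mm above the housing)
- square_key (a joint): how far the key is pressed straight down: 0 up, 0.007 m fully down at a hard stop; a spring brings it back; starting it takes about 1 N, fully down about 5 N
- cream_pot: pot of hand cream, round, 50 mm across, 28 mm high, standing upright; not a button. Origin: centre of its underside. Leave alone
- spool: spool of dark thread, 31 mm across, 48 mm high, standing upright. Origin: centre of its underside. Leave alone
- peg: wooden clothes peg lying flat, 73 mm long (along its y), 16 mm wide, 12 mm high. Origin: centre of its underside. Leave alone
- tape: roll of black tape lying flat, 62 mm across, 19 mm high. Origin: centre of its underside. Leave alone
- below_cabinet_corner (a point): unmarked point of the worktop 510 mm straight below the lower front left corner of the wall cabinet above the worktop (does not move). The solid cabinet reaches from that corner to the right (-y, past the worktop), back to the wall (+x) and up; its door knobs stand up to 40 mm out in front. Keep elbow and wrist clear of it, above all when swinging in from the right: draw the hand in towards the base first
Mind the look-alikes: they are no part of the job. Leave any blue or orange look-alike of the round_button alone.

How it is judged:
By the outcome, as a careful person would: the job done as asked, in the order asked, and still so for the second after the job is handed in, with the robot touching nothing.
It also fails if it takes over 40 s, if anything falls off the work surface, if the arm or the gripper's body presses on something with over 40 N, if the wrist force passes 120 N, or if a joint passes its speed limit or range.

### The arm

A 7-joint arm with a two-finger parallel gripper is mounted at the origin on a cart in front of the work surface, level with it; the furniture and walls round the work are solid. World frame = base frame: x ahead of the robot, y to its left, z up, the work surface at z = 0. Lengths are in m, angles in rad, forces in N, time in s.
With the tool pointing down it reaches from about 0.35 to 0.775 m from the base axis. Payload 3.1 kg.
Tool frame: the origin (TCP) lies midway between the tips of the shut fingers; the grasp point (between the pads) lies 19 mm behind it (robot.tcp_to_grasp is the distance from the TCP to the grasp point, in m); z points along the fingers, x is the direction in which the jaws open and shut, and the axes are right-handed (so a half turn about z gives the same grasp; the last joint's range is limited). The gripper opens to 85 mm and grips with 20 to 120 N. Pads are 22 mm wide; open, the fingers measure 114 mm over their backs; the gripper's body (76 mm by 85 mm) begins 54 mm behind the grasp point. The pads swing forward as they close: fully open they stand 13 mm farther back than shut.
Start: joints at [1.073, 0.311, 0.014, 1.512, -0.004, 1.319, -0.027], TCP at [0.242, -0.494, 0.231] pointing down, gripper open.
Joint ranges: [-2.7, 2.7], [-0.3, 1.91], [-1.27, 1.3], [0.12, 2.57], [-1.44, 4.58], [0.2, 2.03], [-3.05, 3.05]. Speed limits (rad/s): [2.79, 2.79, 3.14, 3.14, 3.14, 3.14, 3.14].

### API

Orientations are given as [roll, pitch, yaw] about the fixed x, y, z axes, in that order (R = Rz(yaw) Ry(pitch) Rx(roll)).
In Python, from station import robot gives the robot as it stands.
- The arm moves only by the tool jog_arm, never from a script. Its argument "targets" is a list of rows, each an object with "twist": the turn, a rotation vector about the tool's x, y, z in rad, a list of three; "offset": the shift along the tool's x, y, z in m, a list of three; "claw": the opening, from -1 (shut) to 1 (fully open). In form: [{"twist": [ax, ay, az], "offset": [x, y, z], "claw": claw}, ...]. A call has 1 to 5 rows; each row is the pose to reach, as a shift and turn from the pose commanded when the call began, along the tool's axes at that moment; what a row does not reach only later rows make up. A row lasts 1/12 s, in which the tool goes at most 41.7 mm and 7.16 degrees, less where a joint would pass 70% of its speed; a pose out of reach is approached as far as the arm can. A call with a gripper value outside its range is refused whole. The fingers move at their own pace and stop on an object; "grip_force" is the grip in N (left out, the last holds). Time passes only in rows, so rows that repeat a pose let the fingers close. It gives the time, the measured TCP pose, the force and the opening at its end, in the units of the state.
- robot.sense(): the state, without advancing time (a new reading comes with each control period).
- robot.camera(name): name is "scene" or "top"; returns (picture, depth): 400x640x3 uint8, red, green, blue; 400x640 float32, m along the optical axis (not along the pixel's ray), 0 where there is no reading.
- robot.get_calibration(name): a dict with "camera_matrix" (3x3 intrinsics, pixels), "dist" ([k1, k2, p1, p2, k3] as OpenCV has them; the pictures are not rectified), "xyz" and "rotation" of the camera in the world. Camera axes: x right, y down, z forward; pixel columns grow to the right and rows downward; lengths in m; the calibration is good to about 2 mm. A picture is of the moment at which its call begins. get_calibration takes no time and is no camera call.
- robot.hand_in(): hands the job in, once; it reports no verdict.
The state is a dict: "time_s": time; "joints": joint angles; "dq": joint speeds; "effort": joint torques, N m; "tool_pos": TCP position; "ee_rot": TCP orientation; "contact_force": force on the tool from outside, world axes, zero at the start; "moment": the same for the moment, N m; "width": opening from 0.0 (shut) to 1.0 (fully open).
Only numpy, scipy, OpenCV 4.12 (cv2) and the standard library are available. Lean on these libraries where they do the work, as an engineer would, in place of code of your own. Each camera call takes 0.05 s, during which the arm holds its last target.

## Working session

There is one attempt and no reset: what is moved stays moved. The work goes in short steps, Python scripts to look and compute and a tool call to move; the robot and the scene stay as the last step left them, time stands still between calls to the robot, and variables do not carry over. Pictures are saved under pics/ and viewed, and the job is handed in when it is done.

Besides the shell and the picture viewer there is one more tool, called after "Call:" as a command line: name --argument value ..., lists and objects as JSON in quotes. jog_arm: Moves the arm, as the interface text tells. Its arguments: {"type":"object","properties":{"targets":{"type":"array"},"grip_force":{"type":"number"}},"required":["targets"]}

```bash
ls; mkdir -p pics
python3 - <<'E'
from station import robot
import cv2, numpy as np
print(robot.sense())
for n in ("scene","top"):
    p,d=robot.camera(n)
    np.save(f"pics/{n}_d0.npy",d)
    cv2.imwrite(f"pics/{n}0.png",p[:,:,::-1])
    c=robot.get_calibration(n); print(n,c)
E
```

```text
pics
{'time_s': 0.0, 'joints': array([ 1.07327905,  0.31172853,  0.01399787,  1.51309808, -0.00441551,
        1.31918086, -0.02720731]), 'dq': array([ 2.37642233e-04,  1.15904086e-03, -1.24896210e-03,  2.29315978e-04,
        5.00513167e-04, -4.98110246e-05,  7.39028198e-04]), 'effort': array([-6.77585058e-05, -3.79915953e+01,  1.46190310e-01, -2.30589598e+01,
        1.21567404e-02,  1.35822428e-02,  2.39128457e-05]), 'tool_pos': array([ 0.24179341, -0.49317312,  0.23020294]), 'ee_rot': array([ 3.14150857e+00,  2.38241859e-03, -1.11491933e+00]), 'contact_force': array([0.25068876, 0.15803488, 1.08190108]), 'moment': array([-0.04654136,  0.02201107, -0.02647156]), 'width': 1.002420464255366}
scene {'camera_matrix': array([[445.55185626,   0.        , 317.13571205],
       [  0.        , 445.55185626, 203.1970835 ],
       [  0.        ,   0.        ,   1.        ]]), 'dist': array([-0.0952859,  0.       ,  0.       ,  0.       ,  0.       ]), 'xyz': array([-0.25398704, -0.87464641,  0.60156292]), 'rotation': array([-1.98799357, -0.01126598, -0.71766535])}
top {'camera_matrix': array([[399.76888092,   0.        , 323.41677819],
       [  0.        , 399.76888092, 198.95396231],
       [  0.        ,   0.        ,   1.        ]]), 'dist': array([-0.00149485,  0.        ,  0.        ,  0.        ,  0.        ]), 'xyz': array([0.37118367, 0.05035573, 1.1053061 ]), 'rotation': array([-2.98085065, -0.0153617 , -1.55807127])}
```

View pics/scene0.png

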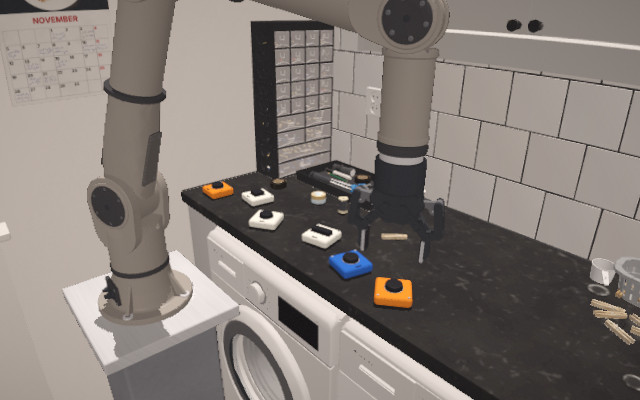

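View pics/top0.png

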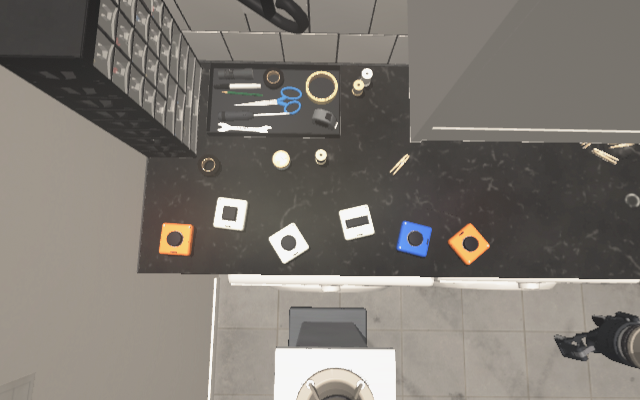

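Scene: the white housings in the top view are the square key at (230,213), round key at (289,243) and bar key at (357,222). The look-alikes are blue round (414,238), orange round (469,243) and orange round (175,239). The other round dark or light things are the tape (208,165), cream (281,159), spool (321,157) and peg (400,164). I choose the white round at (289,243) and white bar at (357,222).

```bash
cat > h.py <<'E'
import numpy as np, cv2
from scipy.spatial.transform import Rotation as R
def ray(c,uv,z):
    K=np.array(c["camera_matrix"]);D=np.array(c["dist"])
    n=cv2.undistortPoints(np.array(uv,float).reshape(-1,1,2),K,D).reshape(-1,2)
    Rm=R.from_euler("xyz",c["rotation"]).as_matrix()
    d=np.c_[n,np.ones(len(n))]@Rm.T
    o=np.array(c["xyz"]); s=(z-o[2])/d[:,2]
    return o+d*s[:,None]
E
python3 - <<'E'
from station import robot
import cv2,numpy as np
from h import *
for n,pts in (("top",{"square":(230,213),"round":(289,243),"bar":(357,222)}),("scene",{"square":(258,196),"round":(266,219),"bar":(321,235)})):
    im=cv2.imread(f"pics/{n}0.png"); c=robot.get_calibration(n)
    g=im.min(axis=2); mx=im.max(axis=2)
    white=((g>120)&(mx.astype(int)-g<50)).astype(np.uint8)
    for k,(u,v) in pts.items():
        r=28; 
        sub=white[v-r:v+r,u-r:u+r]
        cs,h=cv2.findContours(sub,cv2.RETR_CCOMP,cv2.CHAIN_APPROX_NONE)
        i=max((i for i in range(len(cs)) if h[0][i][3]<0),key=lambda i:cv2.contourArea(cs[i]))
        out=cs[i].reshape(-1,2)+[u-r,v-r]
        P=ray(c,out,0.026)[:,:2].astype(np.float32); rect=cv2.minAreaRect(P)
        print(n,k,"housing",np.round(rect[0],4),np.round(rect[1],4),rect[2])
        # dark key
        hull=cv2.convexHull(cs[i]); m=np.zeros_like(sub); cv2.drawContours(m,[hull],-1,1,-1); m=cv2.erode(m,np.ones((3,3)))
        dk=((mx[v-r:v+r,u-r:u+r]<75)&(m>0)).astype(np.uint8)
        nl,l,st,ce=cv2.connectedComponentsWithStats(dk)
        j=1+np.argmax(st[1:,4]); ys,xs=np.nonzero(l==j)
        cc,_=cv2.findContours((l==j).astype(np.uint8),cv2.RETR_EXTERNAL,cv2.CHAIN_APPROX_NONE)
        Q=ray(c,np.c_[xs+u-r,ys+v-r],0.038)[:,:2]
        rq=cv2.minAreaRect(Q.astype(np.float32))
        print("   key c",np.round(Q.mean(0),4),"rect",np.round(rq[0],4),np.round(rq[1],4),rq[2], "px",xs.mean()+u-r,ys.mean()+v-r,st[j,4])
im=cv2.imread("pics/top0.png")[180:280,140:400]; cv2.imwrite("pics/crop0.png",cv2.resize(im,None,fx=3,fy=3,interpolation=cv2.INTER_CUBIC))
c=robot.get_calibration("top")
for nm,p,z in (("spool",(321,157),.048),("cream",(281,159),.028),("peg",(400,164),.012),("cab",(411,142),.51),("cabknobs",(560,132),.51),("blue",(414,238),.038)): print(nm,ray(c,[p],z).round(3))
E
```

```text
top square housing [0.5033 0.2884] [0.0849 0.0851] 83.18812561035156Traceback (most recent call last):
  File "<stdin>", line 20, in <module>
    return _wrapfunc(a, 'argmax', axis=axis, out=out, **kwds)
    return bound(*args, **kwds)
ValueError: attempt to get argmax of an empty sequence
```

```bash
cat > m.py <<'E'
from station import robot
import cv2,numpy as np
from h import *
for n,pts in (("top",{"square":(230,213),"round":(289,243),"bar":(357,222)}),("scene",{"square":(258,196),"round":(266,219),"bar":(321,235)})):
    im=cv2.imread(f"pics/{n}0.png"); c=robot.get_calibration(n)
    g=im.min(axis=2)
    white=(g>110).astype(np.uint8)
    for k,(u,v) in pts.items():
        r=28 if n=="top" else 24
        sub=white[v-r:v+r,u-r:u+r].copy()
        cs,h=cv2.findContours(sub,cv2.RETR_CCOMP,cv2.CHAIN_APPROX_NONE)
        i=max((i for i in range(len(cs)) if h[0][i][3]<0),key=lambda i:cv2.contourArea(cs[i]))
        P=ray(c,cs[i].reshape(-1,2)+[u-r,v-r],0.026)[:,:2].astype(np.float32); rect=cv2.minAreaRect(P)
        print(n,k,"housing",np.round(rect[0],4),np.round(rect[1],4),rect[2])
        m=np.zeros((2*r,2*r),np.uint8); cv2.drawContours(m,[cv2.convexHull(cs[i])],-1,1,-1); m=cv2.erode(m,np.ones((3,3)))
        gs=g[v-r:v+r,u-r:u+r]
        dk=((gs<90)&(m>0)).astype(np.uint8)
        nl,l,st,ce=cv2.connectedComponentsWithStats(dk)
        if nl<2: print("nokey",gs[r-2:r+2,r-2:r+2]);continue
        j=1+np.argmax(st[1:,4]); ys,xs=np.nonzero(l==j)
        Q=ray(c,np.c_[xs+u-r,ys+v-r],0.038)[:,:2]
        rq=cv2.minAreaRect(Q.astype(np.float32))
        print("   key c",np.round(Q.mean(0),4),"rect",np.round(rq[0],4),np.round(rq[1],4),rq[2], "px",xs.mean()+u-r,ys.mean()+v-r,st[j,4])
im=cv2.imread("pics/top0.png")[180:280,140:400]; cv2.imwrite("pics/crop0.png",cv2.resize(im,None,fx=3,fy=3,interpolation=cv2.INTER_CUBIC))
c=robot.get_calibration("top")
for nm,p,z in (("spool",(321,157),.048),("cream",(281,159),.028),("peg",(400,164),.012),("cab",(411,142),.51),("cabknobs",(560,132),.51),("blue",(414,238),.038)): print(nm,ray(c,[p],z).round(3))
E
python3 m.py
```

```text
top square housing [0.5033 0.2885] [0.086  0.0851] 83.18812561035156
   key c [0.4955 0.2804] rect [0.4946 0.2808] [0.0205 0.0432] 39.48456573486328 px 232.0 215.64285714285714 28
top round housing [0.4266 0.1293] [0.0857 0.0842] 33.12484359741211
   key c [0.4129 0.123 ] rect [0.4129 0.1242] [0.0084 0.0284] 22.580320358276367 px 290.0 247.4666666666667 15
top bar housing [ 0.4849 -0.0534] [0.0854 0.0843] 13.726051330566406
   key c [ 0.4842 -0.0611] rect [ 0.4839 -0.0533] [0.0193 0.0563] 13.774920463562012 px 359.3636363636364 221.6590909090909 88
scene square housing [0.491 0.268] [0.1216 0.0973] 80.58365631103516
   key c [0.4925 0.2724] rect [0.4924 0.2725] [0.0457 0.0391] 76.66902160644531 px 256.98387096774195 192.33870967741936 62
scene round housing [0.4147 0.1113] [0.1182 0.0937] 33.333187103271484
   key c [0.4167 0.1149] rect [0.4172 0.114 ] [0.0494 0.0351] 55.559696197509766 px 265.6463414634146 214.3780487804878 82
scene bar housing [ 0.4721 -0.0695] [0.1115 0.0997] 13.79571533203125
   key c [ 0.4753 -0.0682] rect [ 0.4757 -0.0684] [0.0312 0.061 ] 13.256915092468262 px 321.80172413793105 230.5 116
spool [[0.659 0.044 0.048]]
cream [[0.656 0.155 0.028]]
peg [[ 0.652 -0.179  0.012]]
cab [[ 0.559 -0.092  0.51 ]]
cabknobs [[ 0.58  -0.327  0.51 ]]
blue [[ 0.442 -0.207  0.038]]
```

```bash
sleep 3
```

```text
(no output)
```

View pics/crop0.png

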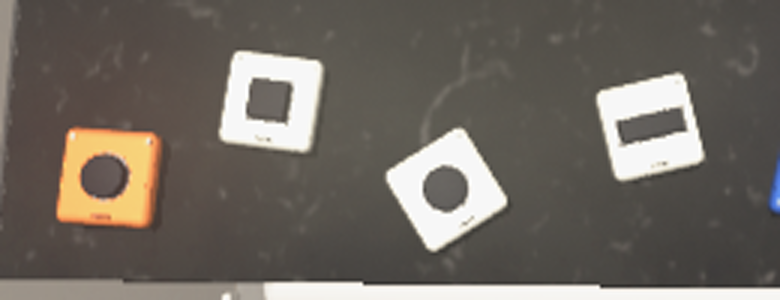

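The crop confirms the choice: round white at full-image (289,243), bar white at (357,222), with the square white beside the left orange one. The key threshold was too low, so I refine it.

```bash
sed -i 's/gs<90/gs<(140 if n=="top" else 100)/' m.py; python3 m.py | grep -v "^scene sq"
python3 - <<'E'
from station import robot
import numpy as np
from h import *
c=robot.get_calibration("top");d=np.load("pics/top_d0.npy")
Rm=R.from_euler("xyz",c["rotation"]).as_matrix()
for u,v in ((289,243),(357,222),(320,200),(260,250)):
    n=cv2.undistortPoints(np.array([[[u,v]]],float),c["camera_matrix"],c["dist"])[0,0]
    print((u,v),c["xyz"]+Rm@(np.r_[n,1]*np.median(d[v-1:v+2,u-1:u+2])))
s=robot.sense();print(R.from_euler("xyz",s["ee_rot"]).as_matrix().round(3),s["tool_pos"])
E
```

```text
top square housing [0.5033 0.2885] [0.086  0.0851] 83.18812561035156
   key c [0.5027 0.2881] rect [0.5029 0.288 ] [0.0376 0.0363] 83.63429260253906 px 229.23036649214657 212.92146596858638 191
top round housing [0.4266 0.1293] [0.0857 0.0842] 33.12484359741211
   key c [0.4262 0.1284] rect [0.4263 0.1282] [0.0381 0.0377] 27.88082504272461 px 288.1292134831461 242.3876404494382 178
top bar housing [ 0.4849 -0.0534] [0.0854 0.0843] 13.726051330566406
   key c [ 0.4844 -0.0543] rect [ 0.4843 -0.0542] [0.0221 0.0595] 13.77264404296875 px 356.8131868131868 221.53296703296704 182
   key c [0.4928 0.2723] rect [0.4934 0.2721] [0.0437 0.0424] 83.61231994628906 px 257.07936507936506 192.3174603174603 63
scene round housing [0.4147 0.1113] [0.1182 0.0937] 33.333187103271484
   key c [0.4171 0.1151] rect [0.4193 0.117 ] [0.0566 0.0351] 55.559696197509766 px 265.7529411764706 214.31764705882352 85
scene bar housing [ 0.4721 -0.0695] [0.1115 0.0997] 13.79571533203125
   key c [ 0.475  -0.0681] rect [ 0.4751 -0.0685] [0.0325 0.061 ] 13.238518714904785 px 321.7118644067797 230.52542372881356 118
spool [[0.659 0.044 0.048]]
cream [[0.656 0.155 0.028]]
peg [[ 0.652 -0.179  0.012]]
cab [[ 0.559 -0.092  0.51 ]]
cabknobs [[ 0.58  -0.327  0.51 ]]
blue [[ 0.442 -0.207  0.038]]
(289, 243) [0.42469659 0.12607747 0.03692895]
(357, 222) [ 0.4832262  -0.05479946  0.03754353]
(320, 200) [ 0.5476894   0.04518024 -0.00112784]
(260, 250) [0.40638651 0.20743118 0.00043492]
[[ 0.44  -0.898 -0.001]
 [-0.898 -0.44   0.002]
 [-0.002  0.    -1.   ]] [ 0.24180031 -0.49325112  0.23029658]
```

Call:
jog_arm --targets '[{"twist": [0, 0, 0], "offset": [-0.028, -0.02, 0], "claw": -1}, {"twist": [0, 0, 0], "offset": [-0.056, -0.04, 0], "claw": -1}, {"twist": [0, 0, 0], "offset": [-0.084, -0.06, 0], "claw": -1}, {"twist": [0, 0, 0], "offset": [-0.112, -0.08, 0], "claw": -1}, {"twist": [0, 0, 0], "offset": [-0.14, -0.1, 0], "claw": -1}]' --grip_force 40

```text
time_s: 0.52
tool_pos: [0.27, -0.3222, 0.2307]
ee_rot: [3.141, 0.001, -1.115]
contact_force: [0.3, 0.4, -0.0]
width: 0.299
```

Call:
jog_arm --targets '[{"twist": [0, 0, 0], "offset": [-0.024, -0.025, 0], "claw": -1}, {"twist": [0, 0, 0], "offset": [-0.048, -0.05, 0], "claw": -1}, {"twist": [0, 0, 0], "offset": [-0.072, -0.075, 0], "claw": -1}, {"twist": [0, 0, 0], "offset": [-0.096, -0.1, 0], "claw": -1}, {"twist": [0, 0, 0], "offset": [-0.12, -0.125, 0], "claw": -1}]'

```text
time_s: 0.93
tool_pos: [0.3295, -0.1596, 0.231]
ee_rot: [3.141, 0.0, -1.115]
contact_force: [0.2, -0.7, 0.2]
width: -0.003
```

Call:
jog_arm --targets '[{"twist": [0, 0, 0], "offset": [-0.024, -0.025, 0.01], "claw": -1}, {"twist": [0, 0, 0], "offset": [-0.048, -0.05, 0.02], "claw": -1}, {"twist": [0, 0, 0], "offset": [-0.072, -0.075, 0.03], "claw": -1}, {"twist": [0, 0, 0], "offset": [-0.096, -0.1, 0.04], "claw": -1}, {"twist": [0, 0, 0], "offset": [-0.12, -0.125, 0.05], "claw": -1}]'

```text
time_s: 1.35
tool_pos: [0.389, 0.0029, 0.1807]
ee_rot: [3.141, -0.0, -1.115]
contact_force: [0.3, -0.2, -0.0]
width: -0.003
```

```bash
cat > to.py <<'E'
import sys
from station import robot
from h import *
s=robot.sense();Rm=R.from_euler("xyz",s["ee_rot"]).as_matrix()
print(s["time_s"],s["tool_pos"].round(4),s["ee_rot"].round(3),s["contact_force"].round(2),s["joints"].round(2))
t=np.array(list(map(float,sys.argv[1:4])))
print("offset",(Rm.T@(t-s["tool_pos"])).round(4))
E
python3 to.py 0.4262 0.1284 0.1
```

```text
1.35 [0.389  0.0029 0.1807] [ 3.141 -0.    -1.115] [ 0.27 -0.24 -0.05] [ 0.49  0.04 -0.55  1.97  0.03  1.13 -1.19]
offset [-0.0963 -0.0886  0.0807]
```

Call:
jog_arm --targets '[{"twist": [0, 0, 0], "offset": [-0.022, -0.02, 0.018], "claw": -1}, {"twist": [0, 0, 0], "offset": [-0.044, -0.04, 0.036], "claw": -1}, {"twist": [0, 0, 0], "offset": [-0.066, -0.06, 0.054], "claw": -1}, {"twist": [0, 0, 0], "offset": [-0.088, -0.08, 0.075], "claw": -1}, {"twist": [0, 0, 0], "offset": [-0.096, -0.0885, 0.0805], "claw": -1}]'

```text
time_s: 1.77
tool_pos: [0.4243, 0.1308, 0.0981]
ee_rot: [3.139, 0.004, -1.11]
contact_force: [-0.9, -0.1, 0.2]
width: -0.001
```

```bash
python3 to.py 0.4262 0.1284 0.042
python3 - <<'E'
from station import robot
import cv2
for n in("top","scene"):
    p,d=robot.camera(n); cv2.imwrite(f"pics/{n}1.png",p[:,:,::-1])
E
```

```text
1.7667 [0.4243 0.1308 0.0981] [ 3.139  0.004 -1.11 ] [-0.94 -0.08  0.24] [ 0.22  0.29 -0.65  1.95  0.21  0.96 -1.64]
offset [ 0.0032 -0.0008  0.0561]
```

View pics/scene1.png

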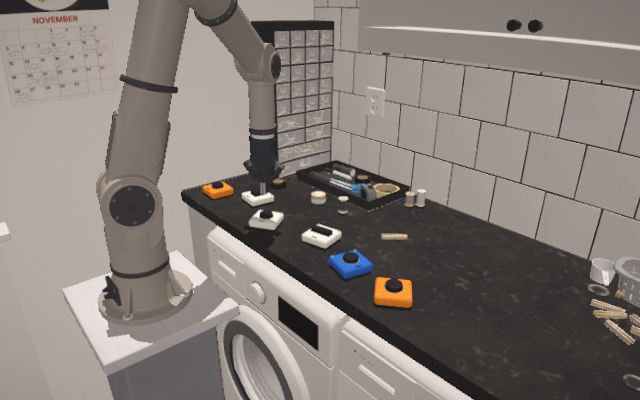

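View pics/top1.png

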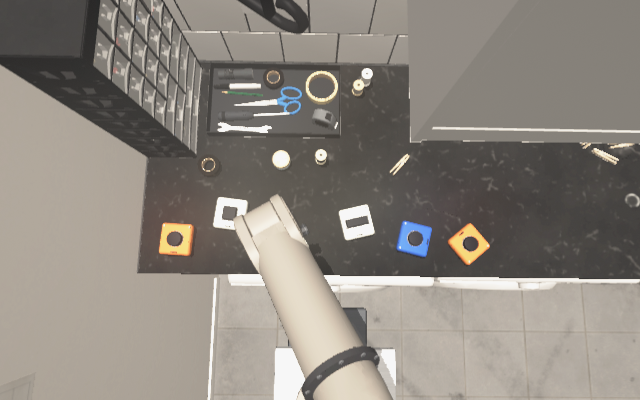

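Scene picture: the shut fingertips hang at (263,193) above the round key at (266,214). In the top view the wrist covers the round button at (289,243), and the rest is unchanged.

Call:
jog_arm --targets '[{"twist": [0, 0, 0], "offset": [0, 0, 0.015], "claw": -1}, {"twist": [0, 0, 0], "offset": [0, 0, 0.03], "claw": -1}, {"twist": [0, 0, 0], "offset": [0, 0, 0.04], "claw": -1}, {"twist": [0, 0, 0], "offset": [0, 0, 0.045], "claw": -1}, {"twist": [0, 0, 0], "offset": [0, 0, 0.045], "claw": -1}]'

```text
time_s: 2.28
tool_pos: [0.4255, 0.1252, 0.0551]
ee_rot: [3.139, -0.0, -1.116]
contact_force: [0.3, -0.9, -0.3]
width: 0.005
```

```bash
python3 to.py 0.4262 0.1284 0.031
python3 - <<'E'
from station import robot
import cv2
p,d=robot.camera("scene"); cv2.imwrite("pics/s2.png",cv2.resize(p[160:250,200:340,::-1],None,fx=5,fy=5,interpolation=cv2.INTER_CUBIC))
E
```

```text
2.2833 [0.4255 0.1252 0.0551] [ 3.139 -0.    -1.116] [ 0.28 -0.89 -0.3 ] [ 0.19  0.36 -0.62  2.    0.27  0.86 -1.7 ]
offset [-0.0025 -0.0021  0.0241]
```

View pics/s2.png

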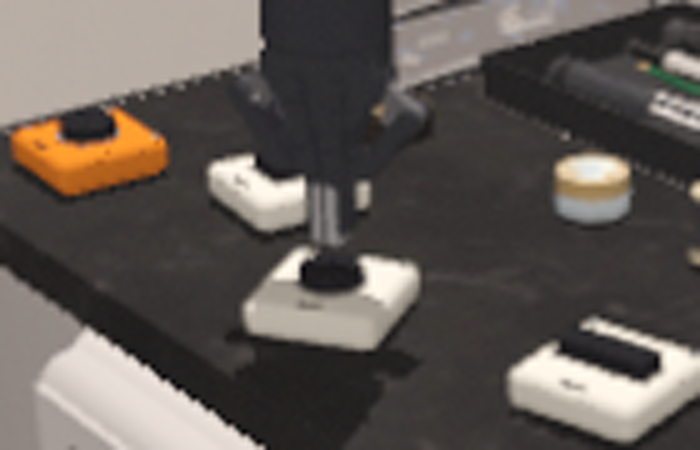

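The crop shows the shut fingertips centred just above the round key, at (266,210) in the full image.

Call:
jog_arm --targets '[{"twist": [0, 0, 0], "offset": [0, 0, 0.004], "claw": -1}, {"twist": [0, 0, 0], "offset": [0, 0, 0.008], "claw": -1}, {"twist": [0, 0, 0], "offset": [0, 0, 0.011], "claw": -1}, {"twist": [0, 0, 0], "offset": [0, 0, 0.012], "claw": -1}, {"twist": [0, 0, 0], "offset": [0, 0, 0.012], "claw": -1}]'

```text
time_s: 2.75
tool_pos: [0.4261, 0.1265, 0.0436]
ee_rot: [3.141, 0.0, -1.115]
contact_force: [0.0, 0.0, 0.6]
width: -0.001
```

```bash
python3 to.py 0.4262 0.1284 0.031
```

```text
2.75 [0.4261 0.1265 0.0436] [ 3.141  0.    -1.115] [0.05 0.03 0.58] [ 0.18  0.38 -0.61  2.01  0.29  0.83 -1.71]
offset [-0.0016 -0.0009  0.0126]
```

Call:
jog_arm --targets '[{"twist": [0, 0, 0], "offset": [-0.0015, -0.001, 0.002], "claw": -1}, {"twist": [0, 0, 0], "offset": [-0.0015, -0.001, 0.004], "claw": -1}, {"twist": [0, 0, 0], "offset": [-0.0015, -0.001, 0.006], "claw": -1}, {"twist": [0, 0, 0], "offset": [-0.0015, -0.001, 0.008], "claw": -1}, {"twist": [0, 0, 0], "offset": [-0.0015, -0.001, 0.009], "claw": -1}]'

```text
time_s: 3.17
tool_pos: [0.4267, 0.1287, 0.0348]
ee_rot: [-3.141, 0.0, -1.115]
contact_force: [-1.1, 0.4, 1.9]
width: 0.001
```

Call:
jog_arm --targets '[{"twist": [0, 0, 0], "offset": [0, 0, 0.001], "claw": -1}, {"twist": [0, 0, 0], "offset": [0, 0, 0.002], "claw": -1}, {"twist": [0, 0, 0], "offset": [0, 0, 0.003], "claw": -1}, {"twist": [0, 0, 0], "offset": [0, 0, 0.0035], "claw": -1}, {"twist": [0, 0, 0], "offset": [0, 0, 0.0035], "claw": -1}]'

```text
time_s: 3.58
tool_pos: [0.4268, 0.1287, 0.0315]
ee_rot: [-3.141, 0.0, -1.115]
contact_force: [-0.6, 1.2, 5.0]
width: 0.002
```

Call:
jog_arm --targets '[{"twist": [0, 0, 0], "offset": [0, 0, 0.0005], "claw": -1}, {"twist": [0, 0, 0], "offset": [0, 0, 0.001], "claw": -1}, {"twist": [0, 0, 0], "offset": [0, 0, 0.001], "claw": -1}]'

```text
time_s: 3.83
tool_pos: [0.4268, 0.1287, 0.031]
ee_rot: [-3.141, -0.0, -1.115]
contact_force: [-1.8, 0.1, 9.3]
width: 0.003
```

The force is 9.3 N and z has stopped at 0.031, so the key is on its hard stop. Next I hold briefly, then go straight up.

Call:
jog_arm --targets '[{"twist": [0, 0, 0], "offset": [0, 0, 0.0003], "claw": -1}, {"twist": [0, 0, 0], "offset": [0, 0, 0.0003], "claw": -1}]'

```text
time_s: 4.0
tool_pos: [0.4268, 0.1287, 0.0309]
ee_rot: [-3.141, -0.001, -1.115]
contact_force: [-2.5, -0.5, 11.7]
width: 0.003
```

Call:
jog_arm --targets '[{"twist": [0, 0, 0], "offset": [0, 0, -0.004], "claw": -1}, {"twist": [0, 0, 0], "offset": [0, 0, -0.01], "claw": -1}, {"twist": [0, 0, 0], "offset": [0, 0, -0.02], "claw": -1}, {"twist": [0, 0, 0], "offset": [0, 0, -0.045], "claw": -1}, {"twist": [0, 0, 0], "offset": [0, 0, -0.07], "claw": -1}]'

```text
time_s: 4.42
tool_pos: [0.4249, 0.1275, 0.1]
ee_rot: [3.138, 0.001, -1.115]
contact_force: [0.9, 0.3, -0.4]
width: 0.003
```

```bash
python3 to.py 0.4845 -0.0542 0.1
```

```text
4.4167 [0.4249 0.1275 0.1   ] [ 3.138e+00  1.000e-03 -1.115e+00] [ 0.89  0.29 -0.44] [ 0.22  0.29 -0.65  1.95  0.21  0.97 -1.65]
offset [ 1.893e-01  2.650e-02 -1.000e-04]
```

Call:
jog_arm --targets '[{"twist": [0, 0, 0.05], "offset": [0.03, 0.004, 0], "claw": -1}, {"twist": [0, 0, 0.1], "offset": [0.064, 0.009, 0], "claw": -1}, {"twist": [0, 0, 0.15], "offset": [0.1, 0.014, 0], "claw": -1}, {"twist": [0, 0, 0.2], "offset": [0.136, 0.019, 0], "claw": -1}, {"twist": [0, 0, 0.216], "offset": [0.165, 0.023, 0], "claw": -1}]'

```text
time_s: 4.83
tool_pos: [0.4786, -0.0337, 0.1003]
ee_rot: [3.141, -0.002, -1.335]
contact_force: [0.4, 0.2, -0.0]
width: -0.003
```

```bash
python3 to.py 0.4845 -0.0542 0.06
python3 - <<'E'
from station import robot
import cv2
p,d=robot.camera("scene"); cv2.imwrite("pics/s3.png",p[:,:,::-1])
E
```

```text
4.8333 [ 0.4786 -0.0337  0.1003] [ 3.141e+00 -2.000e-03 -1.335e+00] [ 0.42  0.24 -0.02] [ 0.45  0.34 -0.52  1.87  0.2   0.99 -1.48]
offset [ 0.0213 -0.001   0.0403]
```

View pics/s3.png

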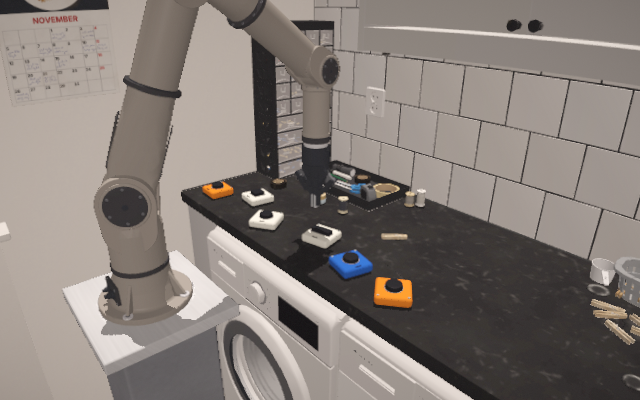

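The scene shows the round key back up at (266,214) and its housing unmoved. The fingertips at (317,203) are nearing the bar at (321,231), with the wrist well clear of the cabinet.

Call:
jog_arm --targets '[{"twist": [0, 0, 0], "offset": [0.015, -0.001, 0], "claw": -1}, {"twist": [0, 0, 0], "offset": [0.021, -0.001, 0.01], "claw": -1}, {"twist": [0, 0, 0], "offset": [0.021, -0.001, 0.025], "claw": -1}, {"twist": [0, 0, 0], "offset": [0.021, -0.001, 0.04], "claw": -1}, {"twist": [0, 0, 0], "offset": [0.021, -0.001, 0.05], "claw": -1}]'

```text
time_s: 5.3
tool_pos: [0.4828, -0.0497, 0.0481]
ee_rot: [3.139, 0.001, -1.33]
contact_force: [-1.1, 1.1, -0.1]
width: 0.002
```

Call:
jog_arm --targets '[{"twist": [0, 0, 0], "offset": [0, 0, 0.003], "claw": -1}, {"twist": [0, 0, 0], "offset": [0, 0, 0.003], "claw": -1}, {"twist": [0, 0, 0], "offset": [0, 0, 0.003], "claw": -1}]'

```text
time_s: 5.55
tool_pos: [0.4846, -0.0496, 0.0471]
ee_rot: [-3.141, 0.0, -1.33]
contact_force: [0.0, -0.2, 0.9]
width: -0.002
```

```bash
python3 to.py 0.4845 -0.0542 0.031
python3 - <<'E'
from station import robot
import cv2
p,d=robot.camera("scene"); cv2.imwrite("pics/s4.png",cv2.resize(p[180:270,250:390,::-1],None,fx=5,fy=5,interpolation=cv2.INTER_CUBIC))
E
```

```text
5.55 [ 0.4846 -0.0496  0.0471] [-3.141  0.    -1.33 ] [ 0.03 -0.22  0.9 ] [ 0.45  0.42 -0.48  1.91  0.25  0.87 -1.49]
offset [0.0045 0.0012 0.0161]
```

View pics/s4.png

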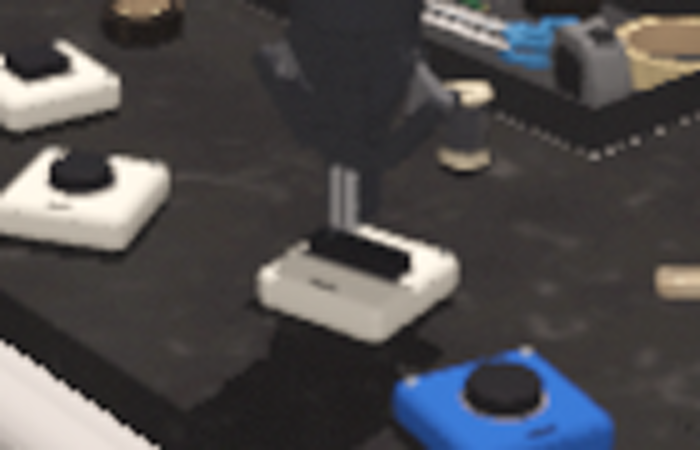

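Fingertips at crop (343,228) lie slightly left of the bar's centre (360,252). I check that by projecting the points.

Run:
```python
from station import robot
from h import *
c=robot.get_calibration("scene");Rm=R.from_euler("xyz",c["rotation"]).as_matrix()
P=np.array([[.4845,-.0542,.038],[.4846,-.0496,.0471],[.4845-.007,-.0542+.029,.038],[.4845+.007,-.0542-.029,.038]])
q,_=cv2.projectPoints((P-c["xyz"])@Rm,np.zeros(3),np.zeros(3),c["camera_matrix"],c["dist"])
print(((q.reshape(-1,2)-[250,180])*5).round(0))
```

```text
[[354. 239.]
 [349. 221.]
 [311. 224.]
 [399. 253.]]
```

Call:
jog_arm --targets '[{"twist": [0, 0, 0], "offset": [0.0045, 0.001, 0.001], "claw": -1}, {"twist": [0, 0, 0], "offset": [0.0045, 0.001, 0.003], "claw": -1}, {"twist": [0, 0, 0], "offset": [0.0045, 0.001, 0.005], "claw": -1}, {"twist": [0, 0, 0], "offset": [0.0045, 0.001, 0.006], "claw": -1}, {"twist": [0, 0, 0], "offset": [0.0045, 0.001, 0.006], "claw": -1}]'

```text
time_s: 6.02
tool_pos: [0.4844, -0.0547, 0.0408]
ee_rot: [3.141, 0.0, -1.331]
contact_force: [0.5, -0.5, -0.0]
width: -0.001
```

```bash
python3 to.py 0.4845 -0.0542 0.031
python3 - <<'E'
from station import robot
import cv2
p,d=robot.camera("scene"); cv2.imwrite("pics/s5.png",cv2.resize(p[200:260,280:360,::-1],None,fx=10,fy=10,interpolation=cv2.INTER_CUBIC))
E
```

```text
6.0167 [ 0.4844 -0.0547  0.0408] [ 3.141  0.    -1.331] [ 0.52 -0.49 -0.03] [ 0.46  0.43 -0.48  1.91  0.26  0.86 -1.48]
offset [-0.0004 -0.0003  0.0098]
```

View pics/s5.png

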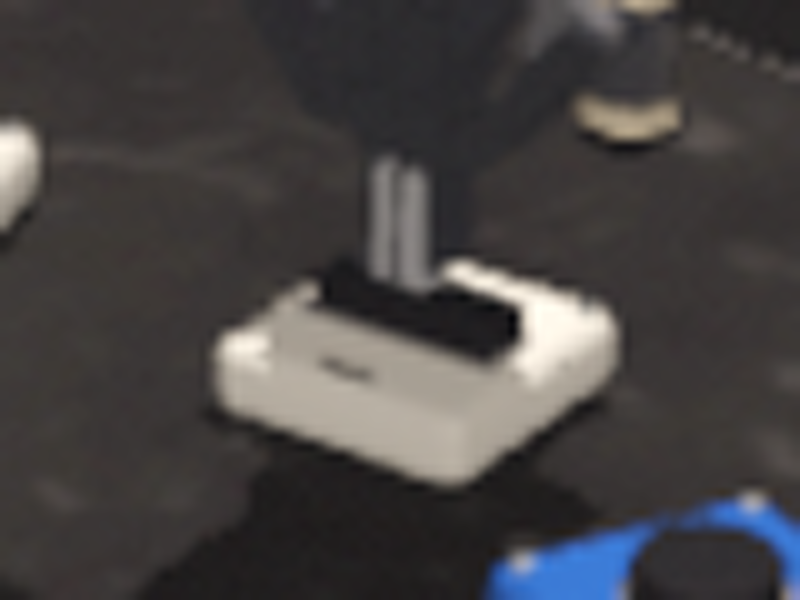

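The fingertips, at crop (400,285) and about (320,228) in the full image, sit just above the middle of the bar key. Now the slow press.

Call:
jog_arm --targets '[{"twist": [0, 0, 0], "offset": [0, 0, 0.002], "claw": -1}, {"twist": [0, 0, 0], "offset": [0, 0, 0.0035], "claw": -1}, {"twist": [0, 0, 0], "offset": [0, 0, 0.005], "claw": -1}, {"twist": [0, 0, 0], "offset": [0, 0, 0.0065], "claw": -1}, {"twist": [0, 0, 0], "offset": [0, 0, 0.0075], "claw": -1}]'

```text
time_s: 6.48
tool_pos: [0.4848, -0.0546, 0.0336]
ee_rot: [-3.141, -0.0, -1.331]
contact_force: [-0.8, 0.0, 2.3]
width: 0.001
```

Call:
jog_arm --targets '[{"twist": [0, 0, 0], "offset": [0, 0, 0.001], "claw": -1}, {"twist": [0, 0, 0], "offset": [0, 0, 0.002], "claw": -1}, {"twist": [0, 0, 0], "offset": [0, 0, 0.0025], "claw": -1}, {"twist": [0, 0, 0], "offset": [0, 0, 0.0025], "claw": -1}]'

```text
time_s: 6.82
tool_pos: [0.4848, -0.0546, 0.0312]
ee_rot: [-3.141, -0.0, -1.331]
contact_force: [-0.9, -0.3, 4.0]
width: -0.002
```

Call:
jog_arm --targets '[{"twist": [0, 0, 0], "offset": [0, 0, 0.0005], "claw": -1}, {"twist": [0, 0, 0], "offset": [0, 0, 0.001], "claw": -1}, {"twist": [0, 0, 0], "offset": [0, 0, 0.001], "claw": -1}]'

```text
time_s: 7.07
tool_pos: [0.4849, -0.0546, 0.031]
ee_rot: [-3.141, -0.001, -1.331]
contact_force: [-2.0, 0.8, 10.4]
width: 0.003
```

The bar key is on its hard stop too: 10.4 N, z held at 0.031. Hold, then rise.

Call:
jog_arm --targets '[{"twist": [0, 0, 0], "offset": [0, 0, 0.0002], "claw": -1}, {"twist": [0, 0, 0], "offset": [0, 0, 0.0002], "claw": -1}]'

```text
time_s: 7.23
tool_pos: [0.4849, -0.0546, 0.0309]
ee_rot: [-3.141, -0.001, -1.331]
contact_force: [-2.7, 0.4, 11.4]
width: 0.002
```

Call:
jog_arm --targets '[{"twist": [0, 0, 0], "offset": [0, 0, -0.004], "claw": -1}, {"twist": [0, 0, 0], "offset": [0, 0, -0.01], "claw": -1}, {"twist": [0, 0, 0], "offset": [0, 0, -0.02], "claw": -1}, {"twist": [0, 0, 0], "offset": [0, 0, -0.04], "claw": -1}, {"twist": [0, 0, 0], "offset": [0, 0, -0.065], "claw": -1}]'

```text
time_s: 7.65
tool_pos: [0.4824, -0.0547, 0.0941]
ee_rot: [3.137, 0.002, -1.331]
contact_force: [0.2, -0.4, -0.4]
width: -0.001
```

```bash
python3 to.py 0.36 -0.02 0.15
```

```text
7.65 [ 0.4824 -0.0547  0.0941] [ 3.137e+00  2.000e-03 -1.331e+00] [ 0.16 -0.39 -0.4 ] [ 0.49  0.36 -0.51  1.86  0.2   0.98 -1.44]
offset [-0.0629  0.1109 -0.0553]
```

Call:
jog_arm --targets '[{"twist": [0, 0, 0], "offset": [-0.01, 0.018, -0.015], "claw": -1}, {"twist": [0, 0, 0], "offset": [-0.025, 0.043, -0.03], "claw": -1}, {"twist": [0, 0, 0], "offset": [-0.04, 0.068, -0.045], "claw": -1}, {"twist": [0, 0, 0], "offset": [-0.055, 0.093, -0.055], "claw": -1}, {"twist": [0, 0, 0], "offset": [-0.06, 0.105, -0.055], "claw": -1}]'

```text
time_s: 8.07
tool_pos: [0.3659, -0.02, 0.1511]
ee_rot: [3.141, -0.001, -1.329]
contact_force: [-1.0, -0.0, -0.2]
width: 0.003
```

Call:
jog_arm --targets '[{"twist": [0, 0, 0], "offset": [0, 0, 0], "claw": -1}, {"twist": [0, 0, 0], "offset": [0, 0, 0], "claw": -1}, {"twist": [0, 0, 0], "offset": [0, 0, 0], "claw": -1}]'

```text
time_s: 8.32
tool_pos: [0.3691, -0.0217, 0.1499]
ee_rot: [-3.141, -0.0, -1.331]
contact_force: [0.4, 0.4, -0.4]
width: 0.004
```

```bash
python3 - <<'E'
from station import robot
import cv2
for n in("top","scene"):
    p,d=robot.camera(n); cv2.imwrite(f"pics/{n}9.png",p[:,:,::-1])
E
sed 's/{n}0.png/{n}9.png/; s/crop0/crop9/; s/top0/top9/' m.py > m9.py; python3 m9.py | head -12
```

```text
top square housing [0.5034 0.2884] [0.0867 0.0859] 83.6849594116211
   key c [0.5024 0.2882] rect [0.5025 0.2883] [0.0371 0.0353] 83.66803741455078 px 229.17934782608694 213.04891304347825 184
top round housing [0.4335 0.1339] [0.1025 0.0849] 33.303524017333984
   key c [0.4261 0.1284] rect [0.4263 0.1279] [0.0382 0.0365] 64.58941650390625 px 288.12790697674416 242.42441860465118 172
top bar housing [ 0.4729 -0.0649] [0.1222 0.127 ] 0.7589726448059082
   key c [ 0.452  -0.0971] rect [ 0.4677 -0.0894] [0.0832 0.0702] 83.44839477539062 px 372.81283422459893 233.85561497326205 187
scene square housing [0.4912 0.2679] [0.1216 0.0969] 80.58365631103516
   key c [0.4928 0.2723] rect [0.4934 0.2721] [0.0437 0.0424] 83.61231994628906 px 257.07936507936506 192.3174603174603 63
scene round housing [0.4147 0.1109] [0.1173 0.0938] 32.39063262939453
   key c [0.4171 0.1151] rect [0.4193 0.117 ] [0.0566 0.0351] 55.559696197509766 px 265.7529411764706 214.31764705882352 85
scene bar housing [ 0.4722 -0.0694] [0.1109 0.0994] 15.001489639282227
   key c [ 0.4755 -0.068 ] rect [ 0.4762 -0.0685] [0.034  0.0612] 11.596161842346191 px 321.79338842975204 230.46280991735537 121
```

View pics/scene9.png

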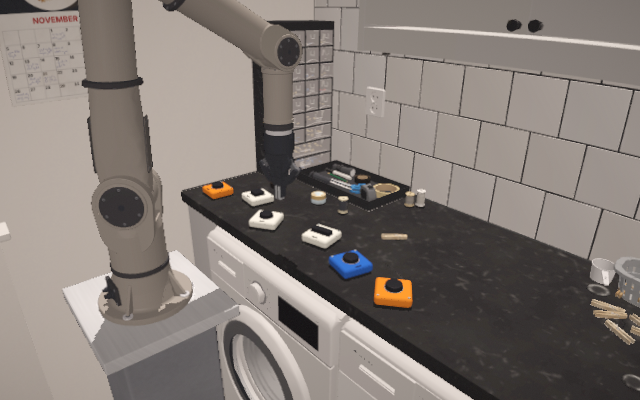

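View pics/top9.png

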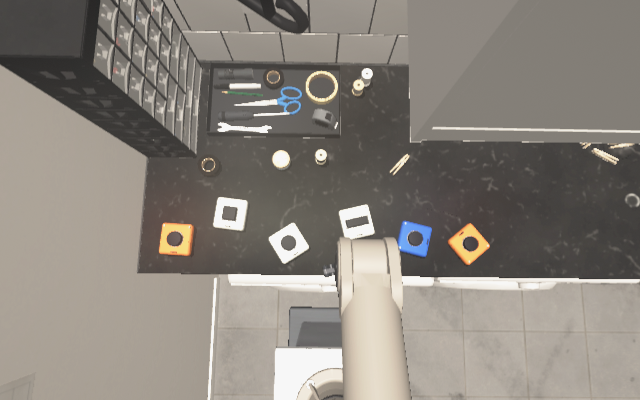

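The hand is withdrawn and free. All the buttons are at the same pixels as at the start, with the keys up: round (266,214) and bar (322,230) in the scene view. Spool, cream, peg and tape have not moved.

```bash
python3 -c "
from station import robot
print(robot.hand_in())"
```

```text
the job is handed in; nothing more can be done
None
```

I pressed the white round key and then the white bar key with the shut fingertips. I took each one down to its hard stop, let it come back up, drew the hand back towards the base, and handed the job in at about 8.5 s.

- **Presses:** at the stop, the tip held at z = 0.031 m on both keys. The readings were 9–12 N on the round key and 10–11 N on the bar key, against about 5 N for fully down.
- **After withdrawing:** in the scene view, both keys are up again and all three white housings are within a pixel of where they started. Cream pot, spool, peg, tape and the coloured look-alikes looked unmoved, which I judged by eye.
- **Checks that disagreed:** in the last top view the arm partly hid the bar button, so its position from that view was useless and I relied on the scene view. At the start, the scene view put the keys about 15 mm nearer the camera than the top view did. I put that down to the visible key sides and used the top-view positions.

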